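Peel the top tray off the clipped stack and hold it over the demagnetiser

TASK

The top one of the clip-together steel parts trays has become magnetised, and the small screws stick to it. Start the demagnetiser by pressing its keys one at a time - the round power key, then the square strength key, then the wide start key - and then peel the top tray alone out of the spring clips of the stack by its black ear (the highest of the four ears): lift that corner by one to two centimetres while the opposite corner is still seated, so that it comes away last. Hold the tray level, about two centimetres above the middle of the demagnetiser's flat face, without touching the machine with it, and finish still holding it there; leave the other trays and the things on the bench where they are.

Things in the scene. Friction and masses are not known exactly. Their poses are not given: they have to be found in the camera images.
- demagnetiser: Bench demagnetiser: grey case, 190 mm deep (its x), 170 mm wide (its y), case top 56 mm above the bench, fixed, turned by up to 0.3 rad. Origin under its middle, on the bench; x points to its back, away from the robot. On top at the front (-x) a black strip carries three keys in a row along y; behind it lies the flat aluminium working face, 124 (x) by 140 mm (y).
- face_middle (a point): Middle of the flat working face, on its surface, 60 mm above the bench, at (27, 0) mm in the demagnetiser's frame. Its z points up.
- key_power_top (a point): Middle of the top of the power key: small round key, 19 mm across, at the left end of the row as seen by the robot. Grey spring key, its top 69 mm above the bench and 11 mm above the strip; moves with the key. Key row spacing 50 and 48 mm.
- key_power (a joint): How far the power key is pressed: 0 up, 0.005 m fully down. It starts to move at about 1 N, is fully down at 4 N, and springs back.
- key_strength_top (a point): Middle of the top of the strength key: square key, 18x18 mm, in the middle of the row. Grey spring key, its top 69 mm above the bench and 11 mm above the strip; moves with the key. Key row spacing 50 and 48 mm.
- key_strength (a joint): How far the strength key is pressed: 0 up, 0.005 m fully down. It starts to move at about 1 N, is fully down at 4 N, and springs back.
- key_start_top (a point): Middle of the top of the start key: wide bar key, 18 mm by 36 mm (36 along the row), at the right end of the row. Grey spring key, its top 69 mm above the bench and 11 mm above the strip; moves with the key. Key row spacing 50 and 48 mm.
- key_start (a joint): How far the start key is pressed: 0 up, 0.005 m fully down. It starts to move at about 1 N, is fully down at 4 N, and springs back.
- top_tray: Uppermost of four nested square pressed-steel trays, 0.12 kg: 104x104 mm over the flat flange, 20 mm from floor underside to flange top; four feet at (+-26, +-26) mm reach 8 mm below the floor. Origin: middle of the floor's underside, 50 mm above the bench at the start; z up, x and y along its sides. It nests in the tray below, whose origin is 10 mm lower, with 2 to 4 mm play at the walls.
- ear_grip (a point): Middle of the black grip on the top tray's ear, 34 mm above the tray's origin, at its (-x, -y) corner, 75 mm from the tray's axis along the diagonal. The grip is an upright block: 9 mm thick along the diagonal (pinch it so), 24 mm wide, its top 26 mm above the flange top. Fingertips lower than the flange top, 14 mm below this point, would strike the flange.
- ear_corner (a point): Top of the flange at the ear's corner, at (-45, -45, 20) mm in the top tray's frame. One spring clip of the tray below near the middle of each side (14 mm off it) hooks 2 mm over the top tray's flange; the clip yields outwards and lets go when the flange there has risen 5 mm. Prising up the ear takes about 5 N, pulling the whole tray straight up 10 to 20 N.
- far_corner (a point): Top of the flange at the corner diagonal to the ear, at (45, 45, 20) mm in the top tray's frame. With the ear raised, the tray turns about the two feet and clips on this side; drawing it a few mm towards the ear then slides its flange out from under these clips. The top tray's own empty clips stand 18 mm above its flange.
- second_tray: The tray under the top one: loose, same shape, but its ear is at the (+x, -y) corner, 10 mm lower. Frame parallel to the top tray's; origin: middle of its floor's underside. Clips twice as stiff hold it to the two trays below, which are fixed to a plywood board (122x122x12 mm) on the bench and have their ears at the other two corners.
- castle_nut: A black castle nut, 30x34x22 mm on the bench; a bystander. Origin at the middle of its underside.
- screwdriver: A screwdriver, 163 mm long, lying on the bench; a bystander. Origin at the middle of its underside.
- tape_roll: A roll of dark tape, 55 mm wide, 19 mm high on the bench; a bystander. Origin at the middle of its underside.
- feeler_gauge: A folded feeler gauge, 96x16x10 mm on the bench; a bystander. Origin at the middle of its underside.

How it is judged (in metres and radians):
On the way, in this order (a step that is already met when the one before it is completed fails the run):
1. the power key is pressed at least 3.5 mm (value of joint key_power above 0.0035 m), for 0.04 s.
2. the power key is up again and the strength key is pressed at least 3.5 mm (value of joint key_strength above 0.0035 m and value of joint key_power below 0.0015 m), for 0.04 s.
3. the strength key is up again and the start key is pressed at least 3.5 mm (value of joint key_start above 0.0035 m and value of joint key_strength below 0.0015 m), for 0.04 s.
4. the ear's corner of the top tray is at least 10 mm above its nested height while the opposite corner is still less than 3 mm above its own (z of ear_corner in the frame of second_tray above 0.04 m and z of far_corner in the frame of second_tray below 0.033 m), for 0.04 s.
At the end, for the whole second after the job is handed in: The top tray is held in the fingers at rest, its middle within 30 mm of the middle of the face seen from above, its feet 4 to 50 mm above the face and touching nothing of the machine, tilted under 0.15 rad (8.5 degrees); all keys are up; the second tray is within 15 mm of its start (horizontal distance between top_tray and face_middle below 0.03 m and z of top_tray in the frame of face_middle between 0.012 and 0.058 m and angle between top_tray's own z axis and vertical below 0.15 rad and linear speed of top_tray below 0.02 m/s and contact force between top_tray and the fingers above 1 N and contact force between top_tray and demagnetiser below 0.1 N and distance of second_tray from where it was at the start of the episode below 0.015 m and value of joint each of key_power, key_strength, key_start below 0.0015 m); the arm keeps its last pose, push and grip.
It fails at once if two keys are down at the same time (value of joint each of key_power, key_strength above 0.0025 m or value of joint each of key_strength, key_start above 0.0025 m or value of joint each of key_power, key_start above 0.0025 m).
It fails at once if the tray strikes or rests on the demagnetiser (contact force between top_tray and demagnetiser above 0.5 N).
It fails at once if the second tray is pulled up or shifted by more than 20 mm (distance of second_tray from where it was at the start of the episode above 0.02 m).
It fails at once if a bystander is moved by more than 30 mm (distance of any of castle_nut, screwdriver, tape_roll, feeler_gauge from where it was at the start of the episode above 0.03 m).
It also fails if it takes over 61 s, if anything falls off the work surface, if the arm or the gripper's body presses on something with over 40 N, if the wrist force passes 120 N, or if a joint passes its speed limit or range.

ROBOT

A 6-joint arm with a two-finger parallel gripper is mounted at the origin on a cart in front of the work surface, level with it; the furniture and walls round the work are solid. World frame = base frame: x ahead of the robot, y to its left, z up, the work surface at z = 0. Lengths are in m, angles in degrees, forces in N, time in s.
With the tool pointing down it reaches from about 0.325 to 0.775 m from the base axis. Payload 5.5 kg.
Tool frame: the origin (TCP) lies at the centre of the arm's flange, where the gripper is bolted on; the fingertips stand 182 mm ahead of it and the grasp point (between the pads) lies 163 mm ahead of it; z points along the fingers, y is the line along which they close (so a half turn about z gives the same grasp; the last joint's range is limited). The gripper opens to 88 mm and grips with 3 to 60 N. Pads are 20 mm wide; open, the fingers measure 115 mm over their backs; the gripper's body (75 mm by 178 mm) begins 61 mm behind the grasp point.
Start: joints at [-76.473, 5.22, 70.514, -0, 104.267, -3.249], TCP at [0.173, -0.574, 0.405] pointing down, gripper open.
Joint ranges: [-164.24, 164.24], [-49.07, 125.15], [9.68, 141.18], [-86.29, 266.29], [3.28, 154.24], [-151.56, 151.56]. Speed limits (degrees/s): [147.25, 147.25, 172.46, 180, 180, 180].

INTERFACE

Orientations are given as [roll, pitch, yaw] about the fixed x, y, z axes, in that order (R = Rz(yaw) Ry(pitch) Rx(roll)).
In Python, from station import r gives the robot as it stands. The module is installed in compiled form; this text tells all that it offers. Calls block until the motion is done:
- r.reach(position, orientation): joint-space move of the TCP to a pose.
- r.servo_line(position, rotation=None, speed=0.15): straight line of the TCP; rotation=None keeps the orientation; speed is the mean speed in m/s.
- r.move_joints(angles): joint-space move.
- r.let_go() and r.grab(squeeze=None): open the fingers fully, or close them until they stop; squeeze is the grip in N (None keeps the last).
- r.wait(seconds).
- r.inverse_kinematics(position, orientation): joint angles nearest the present ones, or None.
- r.sense(): the state.
- r.snapshot(name): name is "scene" or "top"; returns a dict with "frame" (480x640x3 uint8, red, green, blue), "fx", "fy", "cx", "cy" (pixels), "R" (3x3) and "t" (3): a world point X has camera coordinates R X + t. Camera axes: x right, y down, z forward; pixel columns grow to the right and rows downward; lengths in m; the calibration is good to about 2 mm. A picture is of the moment at which its call begins. There is no depth.
A pose or a line that the arm cannot do raises r.IKError and nothing moves.
- r.hand_in(): hands the job in; it is judged then, once.
The state is a dict: "clock": time; "joints": joint angles; "joint_vel": joint speeds; "joint_torque": joint torques, N m; "tcp_pos": TCP position; "orientation": TCP orientation; "contact_force": force on the tool from outside, world axes, zero at the start; "torque": the same for the moment, N m; "opening": finger opening in m; "gripper_force": force on a finger pad.
Only numpy, scipy, OpenCV 4.12 (cv2) and the standard library are available. Lean on these libraries where they do the work, as an engineer would, in place of code of your own. Each camera call takes 0.05 s, during which the arm holds its last target. There are 200 camera calls.

## Working session

There is one attempt and no reset: what is moved stays moved. The work goes in short steps, each a Python script; the robot and the scene stay as the last script left them, time stands still between calls to the robot, and variables do not carry over. Pictures are saved under pics/ and viewed, at most 10 in all, crops included, and the job is handed in when it is done.

```bash
mkdir -p pics; python3 - <<'E'
from station import r
import cv2,numpy as np
for n in("scene","top"):
    s=r.snapshot(n); cv2.imwrite(f"pics/{n}0.png",s["frame"][:,:,::-1]); np.savez(f"{n}0.npz",**s)
    print(n,s["fx"],s["cx"],s["cy"],np.round(s["R"],3).tolist(),np.round(-s["R"].T@s["t"],3))
print(r.sense())
E
```

```text
scene 595.0855898732174 323.5009583186344 233.37986653544172 [[0.815, -0.579, -0.01], [-0.445, -0.615, -0.651], [0.371, 0.535, -0.759]] [ 0.184 -0.495  0.856]
top 487.0383203423272 318.60729176170486 243.82747007135077 [[0.02, -0.999, -0.026], [-0.994, -0.018, -0.103], [0.103, 0.028, -0.994]] [0.476 0.038 1.005]
{'clock': 0.1, 'joints': array([-7.64722757e+01,  5.25879325e+00,  7.05730311e+01, -1.64399206e-03,
        1.04266846e+02, -3.24855581e+00]), 'joint_vel': array([-0.00109298, -0.09952666, -0.14057774,  0.02721099, -0.00628096,
       -0.09436616]), 'joint_torque': array([ 2.74401747e-03, -4.47856450e+01, -4.07571530e+01,  7.00352644e-02,
        2.84174213e-02, -1.14454738e-04]), 'tcp_pos': array([ 0.17318923, -0.57451887,  0.4036389 ]), 'orientation': array([-1.79901398e+02, -3.99997679e-03,  1.67758729e+01]), 'contact_force': array([-1.02666134, -0.37408494,  0.16410195]), 'torque': array([-0.00709342, -0.03152526, -0.02261291]), 'gripper_force': 0.0, 'opening': 0.08828357982170579}
```

View pics/top0.png

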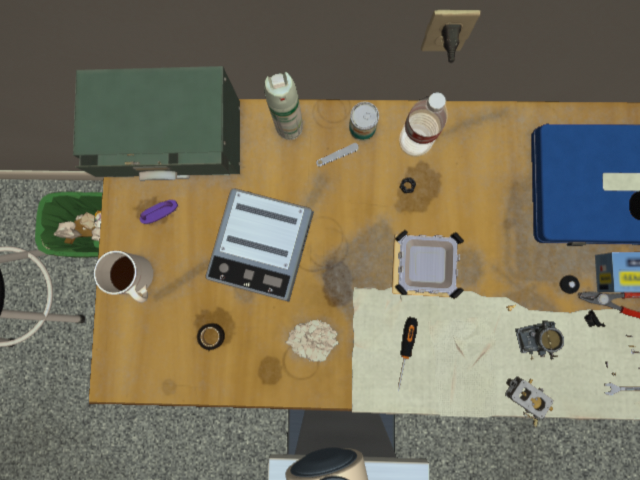

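View pics/scene0.png

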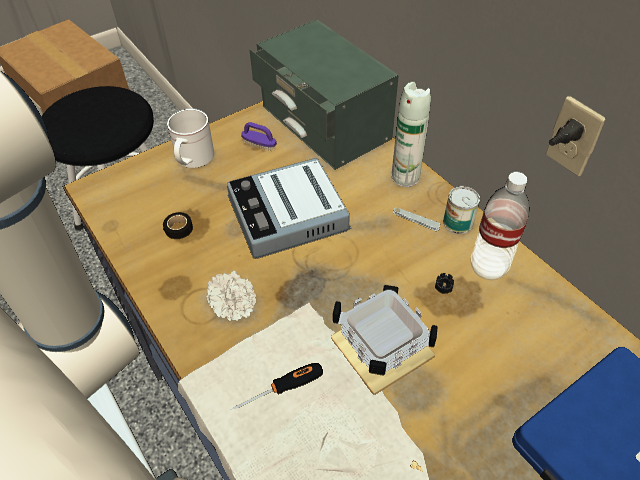

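The top view shows the demagnetiser around (260,245) with its keys near (224,268), (248,274) and (272,281), and the stack around (429,263) with ears at its four corners. In the scene view the ears are at about (337,312), (391,290), (433,336) and (378,367). I'll enlarge both to find the highest ear.

```bash
python3 - <<'E'
import cv2,numpy as np
a=cv2.imread("pics/top0.png")[225:305,385:475]; b=cv2.imread("pics/scene0.png")[280:385,320:450]
a=cv2.resize(a,(390,347),interpolation=cv2.INTER_CUBIC); b=cv2.resize(b,(400,323),interpolation=cv2.INTER_CUBIC)
c=np.zeros((347,790,3),np.uint8); c[:,:390]=a; c[:323,390:]=b; cv2.imwrite("pics/crop1.png",c)
a=cv2.imread("pics/top0.png")[180:305,200:320]; b=cv2.imread("pics/scene0.png")[150:265,220:360]
a=cv2.resize(a,None,fx=3.3,fy=3.3,interpolation=cv2.INTER_CUBIC); b=cv2.resize(b,None,fx=2.8,fy=2.8,interpolation=cv2.INTER_CUBIC)
c=np.zeros((a.shape[0],a.shape[1]+b.shape[1],3),np.uint8); c[:,:a.shape[1]]=a; c[:b.shape[0],a.shape[1]:]=b; cv2.imwrite("pics/crop2.png",c)
E
```

```text
(no output)
```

View pics/crop1.png

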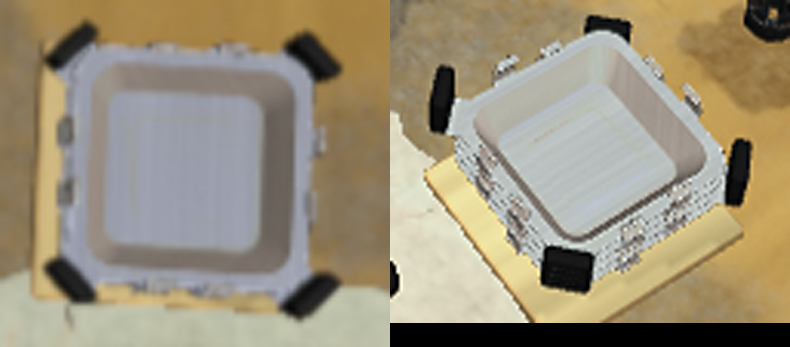

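View pics/crop2.png

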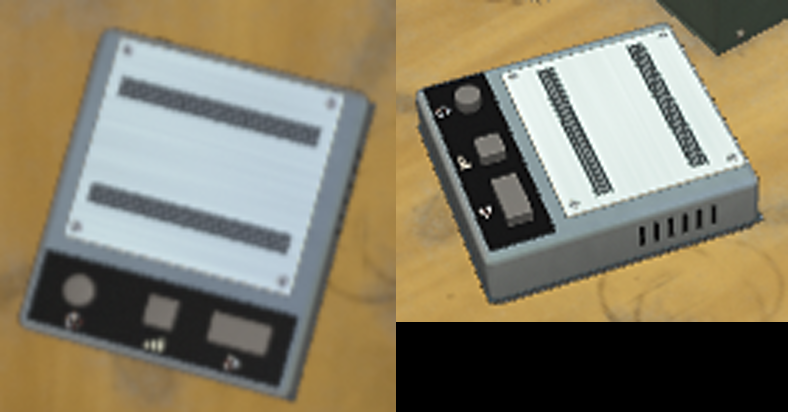

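The crops show the four ears clearly in both views. The keys, left to right, are round, square and wide. I'll triangulate all of them.

```bash
cat > vis.py <<'E'
import cv2,numpy as np
def cast(s,uv,z):
    d=s["R"].T@np.array([(uv[0]-s["cx"])/s["fx"],(uv[1]-s["cy"])/s["fy"],1]); c=-s["R"].T@s["t"]
    return c+d*(z-c[2])/d[2]
def tri(s1,p1,s2,p2):
    L=[]
    for s,p in((s1,p1),(s2,p2)):
        d=s["R"].T@np.array([(p[0]-s["cx"])/s["fx"],(p[1]-s["cy"])/s["fy"],1]); L.append((-s["R"].T@s["t"],d/np.linalg.norm(d)))
    (c1,d1),(c2,d2)=L; a,b=np.linalg.lstsq(np.c_[d1,-d2],c2-c1,rcond=None)[0]
    P,Q=c1+a*d1,c2+b*d2; return (P+Q)/2,np.linalg.norm(P-Q)
def blobs(mask,lo,hi,off):
    n,l,st,c=cv2.connectedComponentsWithStats(mask.astype(np.uint8),connectivity=4)
    return [(c[i]+off,st[i,4],st[i,:4].tolist(),l==i) for i in range(1,n) if lo<=st[i,4]<=hi]
E
python3 - <<'E'
from vis import *
T=dict(np.load("top0.npz"));S=dict(np.load("scene0.npz"))
def crop(s,x0,x1,y0,y1): return s["frame"][y0:y1,x0:x1].astype(int),np.array([x0,y0])
E={}
for nm,s,b in(("T",T,(385,475,225,305)),("S",S,(325,443,280,385))):
    im,o=crop(s,*b); bl=blobs(im.max(2)<50,20,400,o); E[nm]=[x[0] for x in bl]
    print(nm,[(np.round(x[0],1).tolist(),int(x[1]),x[2][2:]) for x in bl])
for p in E["T"]:
    for q in E["S"]:
        P,e=tri(T,p,S,q)
        if e<.012: print(np.round(p),np.round(q),np.round(P,4),round(e,4))
# keys
K={}
for nm,s,b in(("T",T,(205,300,180,305)),("S",S,(225,350,160,255))):
    im,o=crop(s,*b)
    dk=blobs(im.max(2)<45,200,4000,o); d=max(dk,key=lambda x:x[1])
    hull=np.zeros(im.shape[:2],np.uint8); cv2.fillConvexPoly(hull,cv2.convexHull(np.argwhere(d[3])[:,::-1].astype(np.int32)),1)
    hull=cv2.erode(hull,np.ones((3,3)))
    g=(hull>0)&(im.max(2)>70)&(im.max(2)<170)
    bl=blobs(g,30,600,o); K[nm]=bl
    for x in bl: print(nm,np.round(x[0],1),x[1],x[2][2:],np.round(cast(s,x[0],.069),4))
    f=max(blobs(im.min(2)>165,100,1e5,o),key=lambda x:x[1])
    rect=cv2.minAreaRect(np.argwhere(f[3])[:,::-1].astype(np.float32))
    hl=cv2.convexHull(np.argwhere(f[3])[:,::-1].astype(np.float32)).reshape(-1,2)+o
    W=np.array([cast(s,p,.06)[:2] for p in hl]).astype(np.float32)
    print("face",cv2.minAreaRect(W))
# flange in top view
im,o=crop(T,385,475,225,305); hsv=cv2.cvtColor(T["frame"],cv2.COLOR_RGB2HSV)[225:305,385:475].astype(int)
print("flange px",im[38,60],im[38,32],im[60,10]); m=(im[:,:,2]>im[:,:,0]-2)&(im.max(2)>110)
f=max(blobs(m,100,1e5,o),key=lambda x:x[1]); pts=np.argwhere(f[3])[:,::-1]+o
W=np.array([cast(T,p,.07)[:2] for p in pts]).astype(np.float32); print("flange",cv2.minAreaRect(W))
E
```

```text
T [([400.8, 235.4], 42, [11, 10]), ([456.7, 237.8], 59, [12, 10]), ([400.6, 289.1], 45, [10, 9]), ([456.1, 292.8], 57, [13, 9])]
S [([439.0, 285.3], 77, [8, 13]), ([390.8, 288.0], 64, [15, 9]), ([336.4, 311.8], 134, [8, 21]), ([432.6, 335.6], 133, [8, 22]), ([377.0, 366.9], 208, [17, 15])]
[401. 235.] [391. 288.] [ 0.5929 -0.0947  0.0627] 0.0006
[457. 238.] [433. 336.] [ 0.5887 -0.2015  0.0633] 0.0021
[401. 289.] [336. 312.] [ 0.4875 -0.0911  0.0826] 0.0021
[456. 293.] [377. 367.] [ 0.4829 -0.197   0.0731] 0.002
T [223.4 267.5] 74 [10, 10] [0.5235 0.2475 0.069 ]
T [248.3 274.2] 84 [10, 11] [0.5115 0.1987 0.069 ]
T [272.1 280.7] 174 [19, 14] [0.4999 0.1524 0.069 ]
face ((0.5999530553817749, 0.17729461193084717), (0.1388341188430786, 0.12277816981077194), 76.2127914428711)
S [245.  184.3] 66 [9, 10] [0.5201 0.246  0.069 ]
S [253.2 202.5] 86 [11, 11] [0.5082 0.1962 0.069 ]
S [261.2 220.7] 165 [15, 19] [0.4968 0.1495 0.069 ]
face ((0.5981394052505493, 0.17669808864593506), (0.14169245958328247, 0.12509779632091522), 76.1456069946289)
flange px [125 120 115] [156 160 173] [150 133  91]
flange ((0.5380235910415649, -0.14288674294948578), (0.06715904921293259, 0.06725840270519257), 88.25090026855469)
```

The highest ear is at (0.4875, -0.091), on the -x,+y side in world axes. The ears are 150 mm apart diagonally and 106 mm along a side, both as specified. The key spacing and face size also match. Pressing the keys comes next.

```bash
python3 - <<'E'
from station import r
import numpy as np
O=[180,0,14]
r.grab(20)
K=[(.522,.247),(.510,.1977),(.4985,.151)]
r.reach([*K[0],.275],O)
for k in K:
    if k is not K[0]: r.servo_line([*k,.275],speed=.12)
    r.wait(.15); f0=r.sense()["contact_force"][2]; r.servo_line([*k,.2535],speed=.08)
    log=[]; z=.2525
    while z>.241:
        z-=.001; r.servo_line([*k,z],speed=.03); r.wait(.05); s=r.sense()
        f=s["contact_force"][2]-f0; log.append((round(z,4),round(s["tcp_pos"][2],4),round(f,1)))
        if f>6: break
    r.wait(.1); r.servo_line([*k,.275],speed=.12)
    print(log[-8:],np.round(r.sense()["tcp_pos"],4),r.sense()["clock"])
E
```

```text
[(0.2515, np.float64(0.2517), np.float64(0.9)), (0.2505, np.float64(0.2508), np.float64(1.1)), (0.2495, np.float64(0.2497), np.float64(2.1)), (0.2485, np.float64(0.2487), np.float64(3.1)), (0.2475, np.float64(0.2476), np.float64(2.4)), (0.2465, np.float64(0.2466), np.float64(3.8)), (0.2455, np.float64(0.2466), np.float64(7.1))] [0.522  0.2469 0.2748] 7.7667
[(0.2515, np.float64(0.2517), np.float64(-0.4)), (0.2505, np.float64(0.2508), np.float64(1.6)), (0.2495, np.float64(0.2497), np.float64(1.9)), (0.2485, np.float64(0.2486), np.float64(2.5)), (0.2475, np.float64(0.2477), np.float64(3.8)), (0.2465, np.float64(0.2466), np.float64(4.5)), (0.2455, np.float64(0.2466), np.float64(8.3))] [0.51   0.1977 0.2748] 11.5083
[(0.2515, np.float64(0.2518), np.float64(-0.7)), (0.2505, np.float64(0.2507), np.float64(1.5)), (0.2495, np.float64(0.2497), np.float64(2.0)), (0.2485, np.float64(0.2486), np.float64(3.0)), (0.2475, np.float64(0.2477), np.float64(3.6)), (0.2465, np.float64(0.2467), np.float64(3.5)), (0.2455, np.float64(0.2465), np.float64(9.0))] [0.4984 0.1511 0.2746] 15.225
```

All three keys bottomed out, at about 0.2466 as expected. Next is the ear grasp.

```bash
python3 - <<'E'
from station import r
import numpy as np,cv2
from vis import *
O=[180,0,42.7]; e=[.4872,-.0909]
r.let_go()
r.reach([*e,.32],O); r.servo_line([*e,.258],speed=.1); r.wait(.1); a=r.sense()
r.grab(45); r.wait(.2); s=r.sense()
print(np.round(a["contact_force"],1),s["opening"],s["gripper_force"],np.round(s["contact_force"],1),np.round(s["torque"],2),np.round(s["tcp_pos"],4),s["clock"])
q=r.snapshot("scene"); cv2.imwrite("pics/g.png",cv2.resize(q["frame"][240:400,280:460,::-1],None,fx=3,fy=3))
E
```

```text
[0.3 0.3 0.1] 0.008322707730975173 44.99988377094269 [ 0.5 -0.1 -0.1] [-0.02 -0.09  0.04] [ 0.4872 -0.0909  0.258 ] 19.825
```

View pics/g.png

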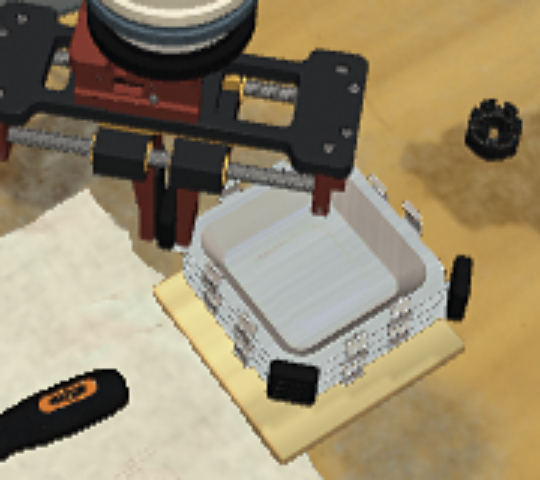

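The fingers are closed on the black ear at 8.3 mm opening, and nothing else has moved. Now I'll peel it by rotating about the far feet.

```bash
cat > peel.py <<'E'
from station import r
import numpy as np
from scipy.spatial.transform import Rotation as Ro
c=np.array([.538,-.146,0]); u=np.array([-.678,.735,0]); w=np.cross(u,[0,0,1])
P=c-.037*u+[0,0,.042]; T0=np.array([.4872,-.0909,.258]); R0=Ro.from_euler("xyz",[180,0,42.7],degrees=True)
def pose(deg,out=0,up=0):
    R=Ro.from_rotvec(w*np.radians(deg))
    return P+R.apply(T0-P)+out*u+[0,0,up],(R*R0).as_euler("xyz",degrees=True)
def go(deg,out=0,up=0,v=.03):
    r.servo_line(*[list(x) for x in pose(deg,out,up)],speed=v); s=r.sense()
    print(deg,out,up,"F",np.round(s["contact_force"],1),"T",np.round(s["torque"],2),round(s["opening"],4),np.round(s["tcp_pos"]-pose(deg,out,up)[0],4),round(s["clock"],1))
E
python3 - <<'E'
from peel import *
import cv2
for d in (1.5,3,4.5,6,7.2,8.2): go(d)
r.wait(.15)
q=r.snapshot("scene"); cv2.imwrite("pics/p.png",cv2.resize(q["frame"][240:400,280:460,::-1],None,fx=3,fy=3))
E
```

```text
1.5 0 0 F [ 0.   0.4 -0.4] T [-0.07 -0.08  0.02] 0.0086 [ 0.0002 -0.0002 -0.    ] 20.2
3 0 0 F [ 0.2  0.7 -0.9] T [-0.08 -0.13  0.01] 0.0085 [ 0.0001 -0.0001 -0.0001] 20.6
4.5 0 0 F [ 1.3 -0.1 -2.5] T [-0.21 -0.16  0.05] 0.0086 [ 0.0001 -0.0001 -0.0002] 20.9
6 0 0 F [ 0.7 -1.4 -1.6] T [-0.31 -0.14  0.  ] 0.0088 [ 0.0001 -0.0003  0.0001] 21.3
7.2 0 0 F [-1.5  0.  -0.2] T [-0.21  0.05  0.04] 0.0088 [ 0.0001 -0.0001  0.0002] 21.6
8.2 0 0 F [-2.   1.   0.8] T [ 0.04  0.21 -0.07] 0.0087 [0.0001 0.     0.0003] 21.9
```

View pics/p.png

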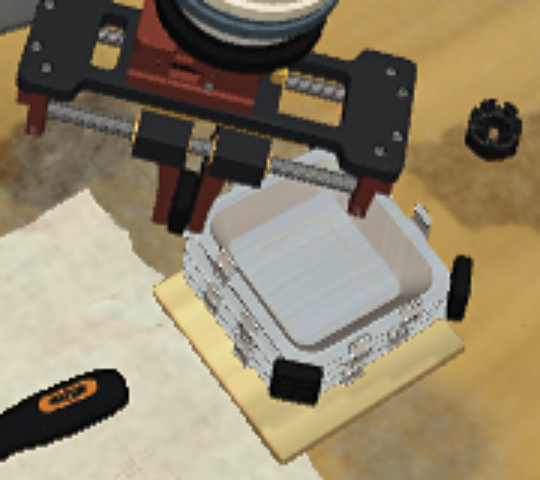

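The ear corner is raised and the second tray's ear hasn't moved. Next I'll draw the tray towards the ear and lift it out.

```bash
python3 - <<'E'
from peel import *
import cv2
go(8.2,.002,.001);go(8.2,.004,.002);go(8.2,.006,.003)
go(8.8,.007,.006);go(8.8,.007,.010);go(8.8,.007,.015);go(8.8,.007,.022);go(8.8,.007,.032,.05);go(5,.007,.05,.08)
r.wait(.15)
q=r.snapshot("scene"); cv2.imwrite("pics/l.png",cv2.resize(q["frame"][220:400,270:470,::-1],None,fx=3,fy=3))
E
```

```text
8.2 0.002 0.001 F [-0.7  1.2 -1. ] T [-0.02  0.05 -0.03] 0.009 [-0.0001  0.0001 -0.0002] 22.4
8.2 0.004 0.002 F [-0.7 -0.4 -1.6] T [0.03 0.03 0.04] 0.0085 [-0.0001  0.0001  0.    ] 22.6
8.2 0.006 0.003 F [ 1.1 -1.1 -2.4] T [-0.03 -0.03 -0.05] 0.0087 [0.     0.0001 0.0002] 22.9
8.8 0.007 0.006 F [-0.3 -0.8 -1.2] T [-0.07 -0.05 -0.04] 0.0085 [ 0.0002 -0.0002  0.0004] 23.1
8.8 0.007 0.01 F [ 0.4  0.3 -1.9] T [-0.01 -0.01 -0.04] 0.0087 [ 0.0001 -0.      0.0004] 23.4
8.8 0.007 0.015 F [ 0.1 -0.2 -1.8] T [-0.02 -0.05 -0.03] 0.009 [ 0.0001 -0.      0.0003] 23.8
8.8 0.007 0.022 F [ 0.7 -0.  -0.7] T [-0.05 -0.07 -0.01] 0.0088 [ 0.0001 -0.      0.0004] 24.1
8.8 0.007 0.032 F [ 0.1  0.4 -1.4] T [-0.05 -0.08  0.01] 0.0086 [ 0.0001 -0.      0.0007] 24.5
5 0.007 0.05 F [ 0.4 -0.5 -1.3] T [ 0.02 -0.05  0.  ] 0.0087 [-0.0001  0.0002  0.0002] 24.9
```

View pics/l.png

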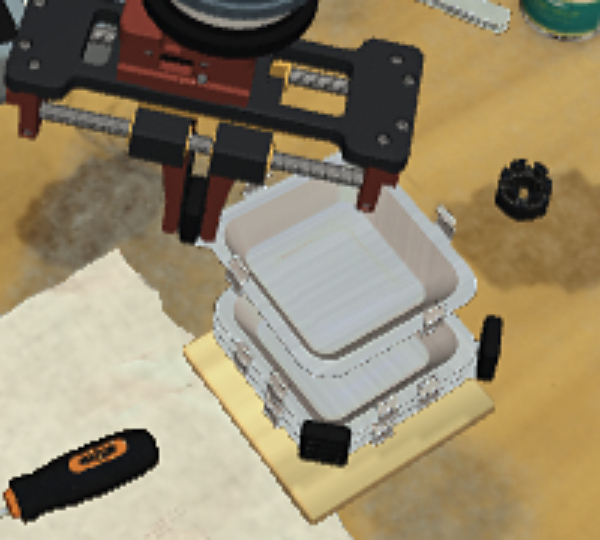

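The top tray came away alone and the second tray is still seated. I'll carry it over the face, level it, and check its tilt before lowering.

```bash
python3 - <<'E'
from peel import *
import cv2
go(0,.007,.10,.12)
r.servo_line([.5482,.2321,.345],[180,0,42.7],speed=.12); r.wait(.3)
a=r.snapshot("scene");b=r.snapshot("top");s=r.sense();print(s["clock"],np.round(s["tcp_pos"],4),s["opening"],np.round(s["contact_force"],1))
np.savez("scene1.npz",**a);np.savez("top1.npz",**b)
A=cv2.resize(a["frame"][110:270,200:360,::-1],(400,400),interpolation=cv2.INTER_CUBIC);B=cv2.resize(b["frame"][170:310,190:330,::-1],(400,400),interpolation=cv2.INTER_CUBIC)
cv2.imwrite("pics/m.png",np.hstack([A,B]))
E
```

```text
0 0.007 0.1 F [ 0.6  0.3 -1.4] T [ 0.05  0.01 -0.01] 0.0089 [-0.      0.0001  0.    ] 25.6
28.8583 [0.5482 0.2321 0.345 ] 0.008690463980966977 [ 0.1  0.8 -1.3]
```

View pics/m.png

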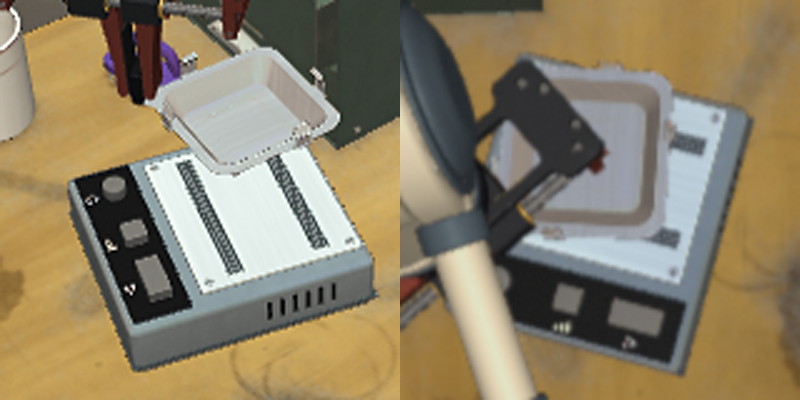

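The tray hangs over the face in both views. Its flange corners are at about (340,120), (228,173) and (262,48) in the scene half, and (667,72), (660,235) and (527,58) in the top half. I'll triangulate these for height, tilt and centre.

```bash
python3 - <<'E'
from vis import *
T=dict(np.load("top1.npz"));S=dict(np.load("scene1.npz"))
t=[(667,72),(660,235),(527,58)];q=[(340,120),(228,173),(262,48)]
X=[]
for a,b in zip(t,q):
    P,e=tri(T,(190+(a[0]-400)/400*140,170+a[1]/400*140),S,(200+b[0]*.4,110+b[1]*.4)); X.append(P); print(np.round(P,4),round(e,4))
n=np.cross(X[0]-X[1],X[2]-X[1]);n/=np.linalg.norm(n)
print("centre",np.round((X[1]+X[2])/2,4),"n",np.round(n,3),"tilt",np.degrees(np.arccos(abs(n[2]))))
E
```

```text
[0.6476 0.1274 0.1545] 0.0046
[0.5489 0.1264 0.1596] 0.0035
[0.6492 0.2167 0.1595] 0.0154
centre [0.599  0.1715 0.1596] n [ 0.052 -0.057  0.997] tilt 4.420464436716703
```

The centre is (0.599, 0.172) and the flange is at about 0.157, as intended. The far corner may droop by a degree or more, with click noise of the same order. I'll correct by 2°, lower and check.

```bash
python3 - <<'E'
from peel import *
import cv2
R=Ro.from_rotvec(w*np.radians(-2)); off=R.apply([*(T0-c)[:2],.208]); o=(R*R0).as_euler("xyz",degrees=True)
C=np.array([.599,.177,0])
for z in(.12,.09):
    r.servo_line(list(C+[0,0,z]+off),list(o),speed=.05)
r.wait(.5); s=r.sense();print(s["clock"],np.round(s["tcp_pos"]-C-off,4),s["opening"],s["gripper_force"],np.round(s["contact_force"],1))
a=r.snapshot("scene");b=r.snapshot("top")
A=cv2.resize(a["frame"][120:270,210:360,::-1],(400,400),interpolation=cv2.INTER_CUBIC);B=cv2.resize(b["frame"][170:310,190:330,::-1],(400,400),interpolation=cv2.INTER_CUBIC)
cv2.imwrite("pics/n.png",np.hstack([A,B]))
E
```

```text
30.675 [-0.      0.      0.0901] 0.009104499878892048 45.00069558620453 [-0.2 -0.1 -1.7]
```

View pics/n.png

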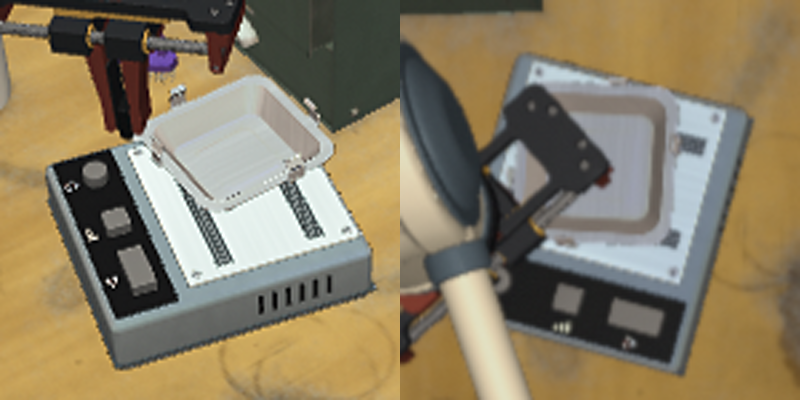

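The tray is level above the face. All keys are up, and the load is only the tray's weight, so it isn't touching anything. Handing in.

```bash
python3 -c "
from station import r
print(r.hand_in())"
```

```text
the job is handed in; nothing more can be done
None
```

I pressed the three keys in order, peeled off the top tray by its black ear, and handed the job in at about 31 s. The arm is still holding the tray, roughly level, about 2 cm above the middle of the demagnetiser's face; the hand-in call reported no pass or fail.

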